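# Ready a gear case for its cover: locating sleeves in, forgotten screwdriver out

### The job

Get the dark blue gear case ready for its cover: drop the two steel locating sleeves into the two round bores in its bright top face, one in each, all the way down. Then bring out the yellow screwdriver that was left inside; it is longer than the opening, so it has to come out on the slant. Finish with it still in the gripper, held motionless in the air with all of it well clear above the case, so that I can take it from you, and leave the sleeves seated and the other things on the bench where they are.

Things in the scene. Friction and masses are not known exactly. Their poses are not given: they have to be found in the camera images.
- gear_case: Dark blue gear case with bright top face, fixed on the bench. Origin: middle of its underside at bench height; long axis = y. Outside 164 (x) x 340 (y) x 72 (z) mm; feet reach x = +-107 mm, an 18 mm input shaft sticks out of the +y end to y = 207. Inside: floor at z = 14 mm, walls at x = +-72 and y = +-160, free height 46 mm up to the underside of the flat, 12 mm thick top (z = 60 to 72).
- opening (a point): Centre of the rectangular opening in the case's top, at the height of the top face (72 mm above the bench): 134 mm along the case's x, 160 mm along its y. The space below runs 80 mm further under the top at both y ends. Both ends of the screwdriver lie under the top; slid far enough toward its blade, the whole handle comes under the opening.
- bore_1 (a point): Centre of the bottom of a round counterbore in the top face, 27 mm wide, 8 mm deep (this point is 64 mm above the bench, the mouth at 72). At x = 47, y = 108 mm in the case's frame. A small dark screw hole is drawn in its bottom.
- bore_2 (a point): The other counterbore, the same size, at x = -47, y = -108 mm in the case's frame.
- sleeve_1: Loose steel locating sleeve (plain short tube) standing on end on the bench to the right of the case: 24 mm outside, 16 mm inside, 20 mm high, 40 g. Origin: centre of its lower end, z along its axis. Seated, it stands 12 mm out of the top face. Either sleeve fits either bore.
- sleeve_2: The second sleeve, the same as sleeve_1. Mind on the way to it: thick black leads hang from the shelf at the back, solid, from 0.53 to 0.68 m above the bench, beyond x = 0.645 m, at y = -0.17 to 0.60 m; swing the arm across the bench with the tool drawn in to about 0.45 m from the base axis and not above 0.2 m.
- screwdriver: Loose flat screwdriver, 218 mm long, about 90 g, lying on the floor inside the case, roughly along the case's y, yellow handle to its +y end. Its own y axis runs from blade to handle; z is up as it lies. Origin: middle of its length, on the floor below it. Handle: y = 9 to 109 mm, 27 mm thick, axis 13.5 mm above the floor. Shaft: y = -109 to 9 mm, 6 mm thick, axis 8 to 11 mm above the floor.
- handle_end (a point): Middle of the butt end of the screwdriver's handle (y = 109 mm, z = 13.5 mm in its frame).
- blade_tip (a point): Tip of the screwdriver's blade (y = -109 mm, z = 8 mm in its frame).
- cover: The gear case's flat dark blue cover, 158 x 264 x 20 mm, lying on the bench to the left of the case. Bystander. Origin: middle of its underside.
- bolt_a: Steel bolt, 65 mm long, 10 mm thick, lying on the cover. Bystander. Origin: its middle, underside.
- bolt_b: A second such bolt lying on the cover. Bystander.
- tape_measure: Yellow tape measure, 38 x 78 x 67 mm, standing on the bench front right. Bystander. Origin: middle of its underside.
- pencil: Red carpenter pencil, 173 mm long, 13 x 8 mm, lying along the right edge of the bench. Bystander. Origin: its middle, underside.

How it is judged:
By the outcome, as a careful person would: the job done as asked, in the order asked, and still so for the second after the job is handed in, while the arm keeps its last pose, push and grip.
It also fails if it takes over 72 s, if anything falls off the work surface, if the arm or the gripper's body presses on something with over 40 N, if the wrist force passes 120 N, or if a joint passes its speed limit or range.

### The arm

A 6-joint arm with a two-finger parallel gripper is mounted at the origin on a cart in front of the work surface, level with it; the furniture and walls round the work are solid. World frame = base frame: x ahead of the robot, y to its left, z up, the work surface at z = 0. Lengths are in mm, angles in rad, forces in N, time in s.
With the tool pointing down it reaches from about 350 to 775 mm from the base axis. Payload 5.5 kg.
Tool frame: the origin (TCP) lies at the very end of the fingers, on their centre line; the grasp point (between the pads) lies 19 mm behind it (ctrl.hold_point_z is the distance from the TCP to the grasp point, in mm); z points along the fingers, y is the line along which they close (so a half turn about z gives the same grasp; the last joint's range is limited). The gripper opens to 85 mm and grips with 20 to 120 N. Pads are 22 mm wide; open, the fingers measure 114 mm over their backs; the gripper's body (76 mm by 85 mm) begins 54 mm behind the grasp point. The pads swing forward as they close: fully open they stand 13 mm farther back than shut.
Start: joints at [1.158, 0.313, 0.046, 1.304, 0, 1.431], TCP at [154.945, 553.772, 231.323] pointing down, gripper open.
Joint ranges: [-2.76, 2.76], [-0.86, 1.69], [-1.03, 1.26], [-2.2, 2.34], [-1.47, 1.5], [-3.14, 3.14]. Speed limits (rad/s): [2.57, 2.57, 3.14, 3.14, 3.14, 3.14].

### API

Orientations are given as [roll, pitch, yaw] about the fixed x, y, z axes, in that order (R = Rz(yaw) Ry(pitch) Rx(roll)).
In Python, from plant import ctrl gives the robot as it stands.
- The arm moves only by the tool nudge_tcp, called after "Emit:" as name(argument=value, ...) on one line, values as JSON. Schema: {"type":"object","properties":{"plan":{"type":"object","properties":{"deltas":{"type":"array","items":{"type":"array","items":{"type":"number"},"minItems":4,"maxItems":4},"minItems":1,"maxItems":12}},"additionalProperties":false,"required":["deltas"]},"aperture":{"type":"number"},"grip_n":{"type":"number"},"only":{"type":"string"},"quiet":{"type":"boolean"},"lines":{"type":"string"}},"required":["plan"],"additionalProperties":false}. plan is an object whose key "deltas" holds a list of rows, 1 to 12 of them, each of 4 numbers: dx, dy, dz in mm, then a turn about the tool's z in rad; each row shifts and turns the commanded pose from where the row before left it, along the tool's axes as they then stand; what a row does not reach is not made up. A row lasts 1/10 s, in which the tool goes at most 50 mm and 0.15 rad, less where a joint would pass 70% of its speed; a pose out of reach is approached as far as the arm can. aperture is the finger opening in mm, set as the call begins (left out keeps the last). The fingers move at their own pace and stop on an object; grip_n is the grip in N (left out, the last holds). Time passes only in rows, so rows that do not move let the fingers close. The tool returns the time, the measured TCP pose, the force, the opening and the grip force at its end. only (a regular expression) keeps the lines of the reply that match it, lines (a string "A,B") keeps lines A to B, and quiet returns only ok. Input that does not fit is refused with a message, and nothing moves.
- ctrl.observe(): the state, without advancing time (a new reading comes with each control period).
- ctrl.get_image(name): name is "scene" or "top"; returns the picture (480x640x3 uint8, red, green, blue); there is no depth.
- ctrl.calibration(name): a dict with "fx", "fy", "cx", "cy" (pixels), "camera_from_world" (4x4, takes a point from world to camera coordinates). Camera axes: x right, y up, looking along -z (the intrinsics and any distortion apply to the point x, -y, -z); pixel columns grow to the right and rows downward; lengths in mm; the calibration is good to about 2 mm. A picture is of the moment at which its call begins. calibration takes no time and is no camera call.
- ctrl.finish_job(): hands the job in; it is judged then, once.
The state is a dict: "clock": time; "joints": joint angles; "dq": joint speeds; "tau": joint torques, N m; "tool_pos": TCP position; "ee_rot": TCP orientation; "contact_force": force on the tool from outside, world axes, zero at the start; "torque": the same for the moment, N m; "finger_gap": finger opening in mm; "gripper_force": force on a finger pad.
Only numpy, scipy, OpenCV 4.12 (cv2) and the standard library are available. Lean on these libraries where they do the work, as an engineer would, in place of code of your own. Each camera call takes 0.05 s, during which the arm holds its last target. There are 200 camera calls.

## Working session

There is one attempt and no reset: what is moved stays moved. The work goes in short steps, Python scripts to look and compute and a tool call to move; the robot and the scene stay as the last step left them, time stands still between calls to the robot, and variables do not carry over. Pictures are saved under pics/ and viewed, at most 12 in all, crops included, and the job is handed in when it is done.

```bash
ls; mkdir -p pics; python3 - <<'E'
from plant import ctrl
import cv2, numpy as np
for n in("scene","top"):
    im=ctrl.get_image(n); cv2.imwrite(f"pics/{n}0.png",im[:,:,::-1]); c=ctrl.calibration(n); print(n,{k:(np.round(v,3).tolist() if k=="camera_from_world" else v) for k,v in c.items()})
o=ctrl.observe();print(o)
E
```

```text
pics
plant.py
scene {'fx': 491.65316664461625, 'fy': 491.65316664461625, 'cx': 324.8026534540965, 'cy': 237.78690657902567, 'camera_from_world': [[0.764, -0.645, -0.012, -304.562], [0.481, 0.557, 0.677, -325.828], [-0.43, -0.523, 0.736, -1261.732], [0.0, 0.0, 0.0, 1.0]]}
top {'fx': 613.9285766621718, 'fy': 613.9285766621718, 'cx': 326.41832706824306, 'cy': 252.82914768267125, 'camera_from_world': [[0.029, -0.999, 0.025, 34.475], [0.986, 0.032, 0.161, -469.313], [-0.162, 0.02, 0.987, -1564.812], [0.0, 0.0, 0.0, 1.0]]}
{'clock': 0.1, 'joints': array([1.15839077e+00, 3.13958604e-01, 4.50631642e-02, 1.30359706e+00,
       2.83794596e-05, 1.43117867e+00]), 'dq': array([ 0.00021111, -0.00173095,  0.00166282, -0.00101767,  0.00146919,
       -0.00011003]), 'tau': array([ 4.37111928e-03, -4.81723380e+01,  2.99244350e+01,  1.27323467e-02,
       -1.28329816e-04, -2.84772312e-06]), 'tool_pos': array([154.73663941, 553.30335963, 230.46706252]), 'ee_rot': array([-3.13991693e+00, -2.64150558e-04,  2.86880451e+00]), 'contact_force': array([ 0.26820064, -0.25969711, -0.26779346]), 'torque': array([-0.03037826, -0.03511726, -0.00817873]), 'gripper_force': 0.0, 'finger_gap': 85.2535695357814}
```
View pics/scene0.png

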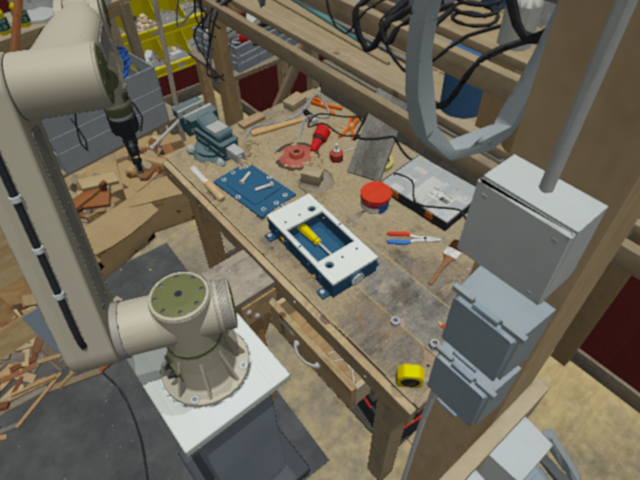

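View pics/top0.png

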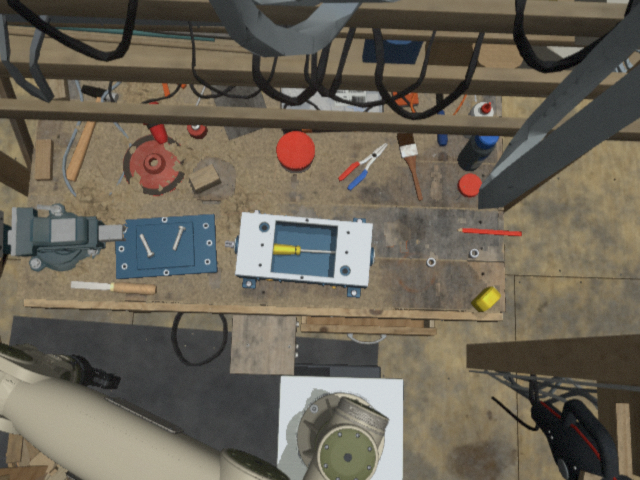

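The scene view shows the case at about (322,242) with sleeves at (395,321) and (434,344). The top view has the bores at about (263,227) and (345,270), and sleeves at (432,262) and (474,253). I'll enlarge these areas next.

```bash
python3 - <<'E'
import cv2, numpy as np
t=cv2.imread("pics/top0.png");s=cv2.imread("pics/scene0.png")
def crop(im,x0,y0,w,h,k,tick=10):
    c=cv2.resize(im[y0:y0+h,x0:x0+w],None,fx=k,fy=k,interpolation=cv2.INTER_CUBIC)
    for x in range(-(-x0//tick)*tick,x0+w,tick):
        p=int((x-x0+.5)*k); cv2.line(c,(p,0),(p,6),(0,255,0),1); cv2.putText(c,str(x),(p-10,16),0,.35,(0,0,255),1)
    for y in range(-(-y0//tick)*tick,y0+h,tick):
        p=int((y-y0+.5)*k); cv2.line(c,(0,p),(6,p),(0,255,0),1); cv2.putText(c,str(y),(8,p+4),0,.35,(0,0,255),1)
    return c
cv2.imwrite("pics/c1.png",crop(t,230,205,155,95,5))
cv2.imwrite("pics/c2.png",crop(s,260,190,125,112,5))
a=crop(t,420,240,70,35,10);b=crop(s,385,310,70,40,8)
b=cv2.copyMakeBorder(b,0,0,0,a.shape[1]-b.shape[1],0)[:, :]
o=np.vstack([a[:280],b[:320]]);cv2.imwrite("pics/c3.png",o);print(o.shape)
E
```

```text
(600, 700, 3)
```

View pics/c1.png

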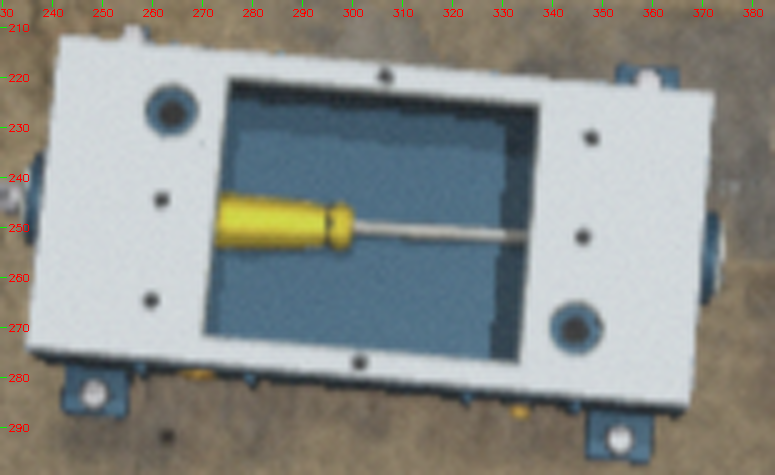

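View pics/c2.png

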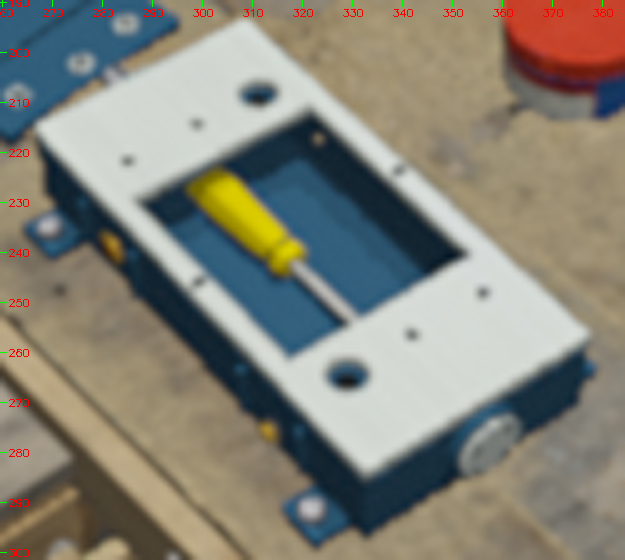

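View pics/c3.png

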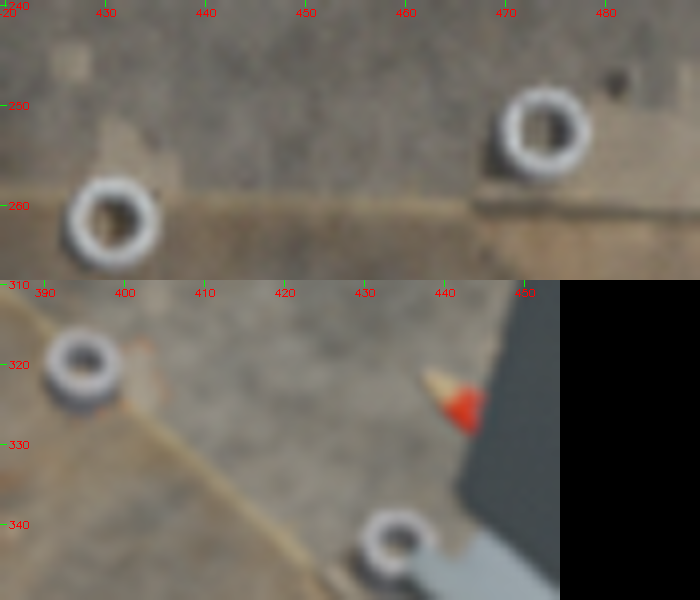

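Top crop: bore mouths are at (263.9,226.5) and (344.9,269.9). The handle's axis runs from (275.5,248.7) to its collar end at (299.9,250.1), and the shaft reaches (334.3,251.9). The sleeve rings are at (430.9,261.7) and (474.0,252.7) in the top view, (395,319.7) and (434.1,342.4) in the scene view.

```bash
cat > h.py <<'E'
from plant import ctrl
import numpy as np
from scipy.optimize import least_squares
def proj(c,P):
    p=(c["camera_from_world"]@np.append(P,1))[:3]
    return np.array([c["cx"]+c["fx"]*p[0]/-p[2], c["cy"]+c["fy"]*-p[1]/-p[2]])
T=ctrl.calibration("top");S=ctrl.calibration("scene")
def tri(t,s):
    r=least_squares(lambda P:np.r_[proj(T,P)-t,proj(S,P)-s],[500,0,50]);return r.x,np.abs(r.fun).max()
def atz(c,u,z):
    return np.append(least_squares(lambda P:proj(c,[*P,z])-u,[500,0]).x,z)
E
python3 - <<'E'
from h import *
np.set_printoptions(precision=1,suppress=True)
pts={'c++':((241.5,211.7),(309.5,192.9)),'c+-':((372.1,222.9),(377.7,256.9)),'c--':((367.5,285.9),(332.9,284.5)),'c-+':((234.9,273.9),(267.5,215.5)),
'b1':((263.9,226.5),(311.1,208.3)),'b2':((344.9,269.9),(328.9,264.3)),'o++':((275.5,220.5),(321.9,211.1)),'o+-':((337.1,225.3),(353.1,240.1)),'o--':((333.3,276.9),(317.1,260.9)),'o-+':((270.3,271.5),(287.5,229.9)),
'sA':((430.9,261.7),(395,319.7)),'sB':((474.0,252.7),(434.1,342.4)),'collar':((299.9,250.1),(318.5,241.3)),'shaft':((334.3,251.9),(330,253.2))}
for k,(t,s) in pts.items(): print(k,*tri(t,s))
loc={'c++':(82,170),'c+-':(82,-170),'c--':(-82,-170),'c-+':(-82,170),'b1':(47,108),'b2':(-47,-108),'o++':(67,80),'o+-':(67,-80),'o--':(-67,-80),'o-+':(-67,80)}
def W(q,l,z): c,s=np.cos(q[2]),np.sin(q[2]);return np.array([q[0]+c*l[0]-s*l[1],q[1]+s*l[0]+c*l[1],z])
for cams in('TS','T','S'):
    f=lambda q:np.concatenate([np.r_[(proj(T,W(q,l,72))-pts[k][0])*('T' in cams),(proj(S,W(q,l,72))-pts[k][1])*('S' in cams)] for k,l in loc.items()])
    r=least_squares(f,[500,50,0]);print(cams,r.x[:2],'yaw %.4f'%r.x[2],np.abs(r.fun).max(), 'b1',W(r.x,loc['b1'],72),'b2',W(r.x,loc['b2'],72))
print('A',atz(T,pts['sA'][0],20),atz(S,pts['sA'][1],20));print('B',atz(T,pts['sB'][0],20),atz(S,pts['sB'][1],20))
for u,z in(((275.5,248.7),27.5),((299.9,250.1),27.5),((334.3,251.9),25)): print('drv',atz(T,u,z))
E
```

```text
c++ [562.6 270.8  72.9] 0.20076548228723823
c+- [544.4 -65.8  68. ] 0.42798450279207145
c-- [380.9 -57.1  69. ] 0.13532074508952974
c-+ [401.7 279.9  67.7] 0.17309206030267887
b1 [524.8 212.5  71. ] 0.5187678793217287
b2 [418.7   2.   72. ] 0.5917347366380454
o++ [542.8 183.2  68.3] 0.11634442282615964
o+- [533.3  25.2  72.4] 0.8121479364931474
o-- [399.5  31.1  75.5] 0.561721403089507
o-+ [411.1 190.4  67.3] 0.36243246087531134
sA [ 455.3 -227.8   19.9] 0.4004625861484783
sB [ 482.9 -342.4   19.7] 0.5569472674815756
collar [474.  118.5  31.1] 0.046275395586121704
shaft [460.   33.2  64.3] 3.3162276499632526
TS [471.6 106.9] yaw -0.0574 1.401671859034309 b1 [524.7 212.   72. ] b2 [418.5   1.8  72. ]
T [472.2 106.9] yaw -0.0545 0.6432548590667011 b1 [525.1 212.1  72. ] b2 [419.4   1.6  72. ]
S [470.5 106.6] yaw -0.0617 1.234860136610564 b1 [524.1 211.5  72. ] b2 [417.    1.7  72. ]
A [ 456.2 -228.4   20. ] [ 454.2 -227.3   20. ]
B [ 484.1 -343.3   20. ] [ 481.3 -341.9   20. ]
drv [476.3 182.6  27.5]
drv [474.7 118.5  27.5]
drv [473.3  28.   25. ]
```

Both sleeves' tops triangulate to z ≈ 20 and the case top to about 72 mm, and the bore positions are consistent. I'll square the tool (yaw π, so tool dx = −world x, dy = world y, dz = −z) and swing over to sleeve A.

Emit:
nudge_tcp(plan={"deltas": [[0,0,10,-0.136],[0,0,10,-0.1366],[-24.5,-35.3,3,0],[-24.5,-35.3,3,0],[-24.5,-35.3,3,0],[-24.5,-35.3,3,0],[-24.5,-35.3,3,0],[-24.5,-35.3,3,0],[-24.5,-35.3,3,0],[-24.5,-35.3,3,0],[-24.5,-35.3,3,0],[-24.5,-35.3,3,0]]}, aperture=50)

```text
clock: 1.3
tool_pos: [400.3, 199.1, 181.0]
ee_rot: [3.141, -0.0, 3.141]
contact_force: [0.3, 0.1, -0.5]
finger_gap: 49.9
gripper_force: 0.0
```

Emit:
nudge_tcp(plan={"deltas": [[-5.5,-42.8,8,0],[-5.5,-42.8,8,0],[-5.5,-42.8,8,0],[-5.5,-42.8,8,0],[-5.5,-42.8,8,0],[-5.5,-42.8,8,0],[-5.5,-42.8,8,0],[-5.5,-42.8,8,0],[-5.5,-42.8,8,0],[-5.5,-42.8,8,0],[0,0,0,0],[0,0,0,0]]})

```text
clock: 2.5
tool_pos: [454.0, -227.7, 100.5]
ee_rot: [3.14, -0.002, 3.139]
contact_force: [0.3, 0.4, -0.2]
finger_gap: 49.7
gripper_force: 0.0
```

Emit:
nudge_tcp(plan={"deltas": [[-1.3,0,25,0],[0,0,25,0],[0,0,25,0],[0,0,10,0],[0,0,6,0],[0,0,0,0]]})

```text
clock: 3.1
tool_pos: [456.0, -226.5, 10.3]
ee_rot: [3.141, -0.001, -3.141]
contact_force: [-0.3, -1.0, -0.4]
finger_gap: 50.2
gripper_force: 0.0
```

Emit:
nudge_tcp(plan={"deltas": [[0,0,0,0],[0,0,0,0],[0,0,0,0],[0,0,0,0],[0,0,0,0],[0,0,0,0]]}, aperture=15, grip_n=40)

```text
clock: 3.7
tool_pos: [456.9, -227.7, 11.6]
ee_rot: [-3.141, 0.002, 3.141]
contact_force: [0.1, 1.8, 6.9]
finger_gap: 21.7
gripper_force: 38.9
```

Emit:
nudge_tcp(plan={"deltas": [[0,0,-20,0],[0,0,-40,0],[0,0,-40,0],[0,0,-10,0]]})

```text
clock: 4.1
tool_pos: [458.5, -229.1, 125.1]
ee_rot: [-3.137, 0.006, 3.141]
contact_force: [0.3, -0.5, -0.2]
finger_gap: 21.6
gripper_force: 39.2
```

Emit:
nudge_tcp(plan={"deltas": [[6.2,38.3,0,0],[6.2,38.3,0,0],[6.2,38.3,0,0],[6.2,38.3,0,0],[6.2,38.3,0,0],[6.2,38.3,0,0],[0,0,20,0],[0,0,7,0],[0,0,0,0],[0,0,0,0]]})

```text
clock: 5.1
tool_pos: [419.1, 1.9, 93.4]
ee_rot: [3.142, -0.0, 3.14]
contact_force: [0.4, -0.2, -0.9]
finger_gap: 21.9
gripper_force: 39.4
```

```bash
cat >> h.py <<'E'
import cv2
def crop(im,x0,y0,w,h,k,tick=10):
    c=cv2.resize(im[y0:y0+h,x0:x0+w],None,fx=k,fy=k,interpolation=cv2.INTER_CUBIC)
    for x in range(-(-x0//tick)*tick,x0+w,tick):
        p=int((x-x0+.5)*k); cv2.line(c,(p,0),(p,6),(0,255,0),1); cv2.putText(c,str(x),(p-10,16),0,.35,(0,0,255),1)
    for y in range(-(-y0//tick)*tick,y0+h,tick):
        p=int((y-y0+.5)*k); cv2.line(c,(0,p),(6,p),(0,255,0),1); cv2.putText(c,str(y),(8,p+4),0,.35,(0,0,255),1)
    return c
def both(name,bt,bs,k=8):
    a=crop(ctrl.get_image("top")[:,:,::-1].copy(),*bt,k);b=crop(ctrl.get_image("scene")[:,:,::-1].copy(),*bs,k)
    h=max(a.shape[0],b.shape[0]);p=lambda i:cv2.copyMakeBorder(i,0,h-i.shape[0],0,0,0)
    o=np.hstack([p(a),p(b)]);cv2.imwrite(f"pics/{name}.png",o);print(o.shape)
E
python3 - <<'E'
from h import *
both("b2a",(310,230,66,70),(300,220,66,70),6)
print(ctrl.observe()["tool_pos"])
E
```

```text
(420, 792, 3)
[419.57425534   1.70385683  93.76246498]
```

View pics/b2a.png

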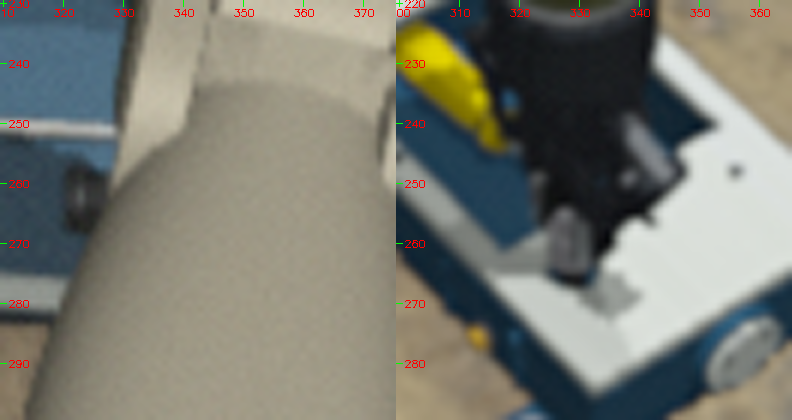

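The arm hides the top view here. In the scene view the finger is over bore 2, near (328,262). I'll lower it and use the force reading to feel for the bore.

Emit:
nudge_tcp(plan={"deltas": [[-0.4,-0.7,9,0],[0,0,0,0],[0,0,3,0],[0,0,0,0]]})

```text
clock: 5.6
tool_pos: [419.0, 1.8, 80.9]
ee_rot: [3.141, -0.001, 3.141]
contact_force: [-0.3, -0.3, -0.3]
finger_gap: 21.7
gripper_force: 39.4
```

Emit:
nudge_tcp(plan={"deltas": [[0,0,2,0],[0,0,0,0]]})

```text
clock: 5.8
tool_pos: [419.2, 1.9, 79.1]
ee_rot: [3.141, -0.0, 3.142]
contact_force: [0.1, -0.1, -1.0]
finger_gap: 21.2
gripper_force: 39.4
```

Emit:
nudge_tcp(plan={"deltas": [[0,0,2,0],[0,0,0,0]]})

```text
clock: 6.0
tool_pos: [419.2, 1.9, 77.1]
ee_rot: [3.141, -0.0, 3.141]
contact_force: [-0.4, -0.5, 0.0]
finger_gap: 21.4
gripper_force: 39.4
```

Emit:
nudge_tcp(plan={"deltas": [[0,0,2,0],[0,0,0,0]]})

```text
clock: 6.2
tool_pos: [419.5, 1.8, 75.6]
ee_rot: [-3.142, 0.0, 3.141]
contact_force: [-0.6, -0.1, 3.5]
finger_gap: 21.5
gripper_force: 39.8
```

Emit:
nudge_tcp(plan={"deltas": [[0,0,1.5,0],[0,0,0,0]]})

```text
clock: 6.4
tool_pos: [419.6, 1.9, 75.4]
ee_rot: [-3.141, 0.001, -3.142]
contact_force: [-5.8, 1.3, 18.1]
finger_gap: 21.8
gripper_force: 41.2
```

Emit:
nudge_tcp(plan={"deltas": [[0,0,1,0],[0,0,0,0]]})

```text
clock: 6.6
tool_pos: [419.7, 1.8, 75.3]
ee_rot: [-3.141, 0.002, -3.142]
contact_force: [-7.4, 2.5, 26.3]
finger_gap: 21.6
gripper_force: 42.1
```

Contact came only at the seated height, so sleeve A is in bore 2. I'll release it and go to sleeve B.

Emit:
nudge_tcp(plan={"deltas": [[0,0,-2,0],[0,0,0,0],[0,0,0,0],[0,0,0,0],[0,0,-15,0],[0,0,-30,0],[0,0,-30,0]]}, aperture=50)

```text
clock: 7.3
tool_pos: [418.5, 2.0, 149.8]
ee_rot: [3.141, -0.003, 3.141]
contact_force: [0.7, -0.7, 0.5]
finger_gap: 49.9
gripper_force: 0.0
```

Emit:
nudge_tcp(plan={"deltas": [[-7,-38.3,3,0],[-7,-38.3,4,0],[-7,-38.3,4,0],[-7,-38.3,4,0],[-7,-38.3,5,0],[-7,-38.3,5,0],[-7,-38.3,5,0],[-7,-38.3,5,0],[-7,-38.3,10,0],[-0.7,0.3,10,0],[0,0,0,0],[0,0,0,0]]})

```text
clock: 8.5
tool_pos: [482.2, -341.2, 94.0]
ee_rot: [3.139, -0.002, -3.141]
contact_force: [0.5, 0.1, 0.3]
finger_gap: 50.1
gripper_force: 0.0
```

```bash
python3 - <<'E'
from h import *
print(ctrl.observe()["tool_pos"])
both("b2b",(310,235,66,70),(300,230,66,70),6)
E
```

```text
[ 482.20089995 -341.21054483   93.96062871]
(420, 792, 3)
```

View pics/b2b.png

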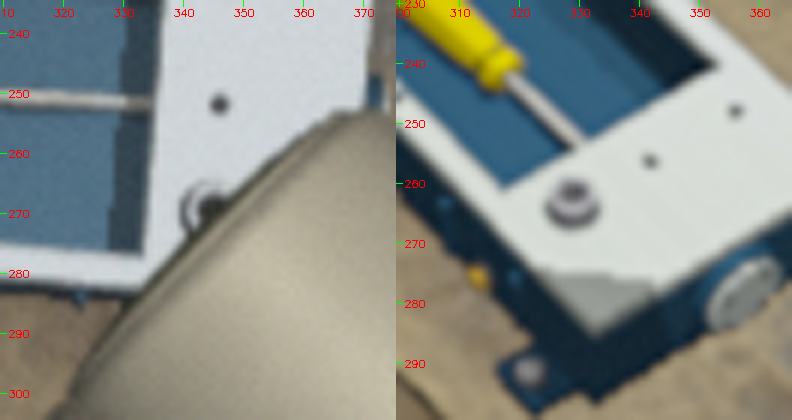

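The scene view at (328.5,262) shows the ring seated upright in bore 2. I'll grasp sleeve B.

Emit:
nudge_tcp(plan={"deltas": [[0,0,25,0],[0,0,25,0],[0,0,20,0],[0,0,9,0],[0,0,4,0],[0,0,0,0]]})

```text
clock: 9.2
tool_pos: [483.3, -342.3, 12.2]
ee_rot: [-3.141, 0.0, -3.141]
contact_force: [-0.2, 0.6, 0.4]
finger_gap: 50.0
gripper_force: 0.0
```

Emit:
nudge_tcp(plan={"deltas": [[0,0,0,0],[0,0,0,0],[0,0,0,0],[0,0,0,0],[0,0,0,0],[0,0,0,0]]}, aperture=15, grip_n=40)

```text
clock: 9.8
tool_pos: [483.7, -343.2, 13.2]
ee_rot: [-3.14, 0.002, 3.141]
contact_force: [-0.7, 1.0, 5.8]
finger_gap: 21.1
gripper_force: 39.0
```

Emit:
nudge_tcp(plan={"deltas": [[0,0,-20,0],[0,0,-40,0],[0,0,-40,0],[0,0,0,0]]})

```text
clock: 10.2
tool_pos: [486.0, -345.4, 118.1]
ee_rot: [-3.134, 0.008, 3.141]
contact_force: [-0.4, -0.0, -0.4]
finger_gap: 21.1
gripper_force: 39.2
```

Emit:
nudge_tcp(plan={"deltas": [[5.4,40.4,0,0],[5.4,40.4,0,0],[5.4,40.4,0,0],[5.4,40.4,0,0],[5.4,40.4,0,0],[5.4,40.4,0,0],[5.4,40.4,0,0]]})

```text
clock: 10.9
tool_pos: [444.6, -58.3, 111.6]
ee_rot: [3.141, 0.0, 3.141]
contact_force: [-0.0, 0.6, -0.4]
finger_gap: 21.1
gripper_force: 39.3
```

Emit:
nudge_tcp(plan={"deltas": [[-11.4,38.8,0,0],[-11.4,38.8,0,0],[-11.4,38.8,0,0],[-11.4,38.8,0,0],[-11.4,38.8,0,0],[-11.4,38.8,0,0],[-11.4,38.8,0,0],[0,0,9,0],[0,0,9,0],[0,0,0,0],[0,0,0,0],[0,0,0,0]]})

```text
clock: 12.1
tool_pos: [525.1, 210.7, 94.0]
ee_rot: [3.142, 0.0, 3.14]
contact_force: [-0.4, -0.2, -0.7]
finger_gap: 21.5
gripper_force: 39.3
```

Emit:
nudge_tcp(plan={"deltas": [[0,0.7,8,0],[0,0,0,0],[0,0,4,0],[0,0,0,0]]})

```text
clock: 12.5
tool_pos: [524.7, 212.3, 81.3]
ee_rot: [-3.141, -0.001, 3.141]
contact_force: [0.8, 0.1, -0.7]
finger_gap: 21.1
gripper_force: 39.3
```

Emit:
nudge_tcp(plan={"deltas": [[0,0,2,0],[0,0,0,0]]})

```text
clock: 12.7
tool_pos: [525.0, 212.5, 79.6]
ee_rot: [-3.142, -0.0, 3.141]
contact_force: [-0.4, -0.2, -0.8]
finger_gap: 21.3
gripper_force: 39.3
```

Emit:
nudge_tcp(plan={"deltas": [[0,0,2,0],[0,0,0,0]]})

```text
clock: 12.9
tool_pos: [524.9, 212.5, 77.6]
ee_rot: [3.142, -0.0, 3.141]
contact_force: [0.3, 0.4, 0.3]
finger_gap: 21.5
gripper_force: 39.3
```

Emit:
nudge_tcp(plan={"deltas": [[0,0,1.5,0],[0,0,0,0]]})

```text
clock: 13.1
tool_pos: [525.1, 212.6, 77.2]
ee_rot: [3.141, 0.001, 3.142]
contact_force: [-2.2, 0.2, 5.7]
finger_gap: 21.6
gripper_force: 39.9
```

Emit:
nudge_tcp(plan={"deltas": [[0,0,1.5,0],[0,0,0,0]]})

```text
clock: 13.3
tool_pos: [525.2, 212.6, 77.1]
ee_rot: [3.141, 0.002, 3.142]
contact_force: [-5.3, -1.4, 14.6]
finger_gap: 21.7
gripper_force: 40.8
```

Sleeve B is seated too, with contact at the grasp height plus 64 mm. I'll release it, lift, turn the tool for the screwdriver and take a picture.

Emit:
nudge_tcp(plan={"deltas": [[0,0,-2,0],[0,0,0,0],[0,0,0,0],[0,0,0,0],[0,0,-15,0],[0,0,-30,0],[0,0,-28,0],[24.6,-25.3,0,0],[24.7,-25.3,0,0]]}, aperture=50)

```text
clock: 14.2
tool_pos: [476.5, 161.9, 150.6]
ee_rot: [3.141, 0.002, -3.141]
contact_force: [-0.7, -0.5, 0.2]
finger_gap: 49.9
gripper_force: 0.0
```

Emit:
nudge_tcp(plan={"deltas": [[0,0,0,0.145],[0,0,0,0.145],[0,0,0,0.145],[0,0,0,0.145],[0,0,0,0.145],[0,0,0,0.145],[0,0,0,0.145],[0,0,0,0.145],[0,0,0,0.145],[0,0,0,0.145],[0,0,0,0.14],[0,0,0,0]]}, aperture=60)

```text
clock: 15.4
tool_pos: [475.7, 161.9, 149.5]
ee_rot: [-3.141, 0.0, 1.551]
contact_force: [-0.2, -0.9, -0.8]
finger_gap: 60.1
gripper_force: 0.0
```

```bash
python3 - <<'E'
from h import *
o=ctrl.observe();print(o["tool_pos"],o["joints"])
both("dr",(235,210,66,80),(280,185,66,80),6)
E
```

```text
[475.66990746 161.90822688 149.51580413] [ 1.68135687e-01  2.15681928e-01 -2.89347917e-01  1.06619439e+00
  8.08573605e-05  1.75866631e+00]
(480, 792, 3)
```

View pics/dr.png

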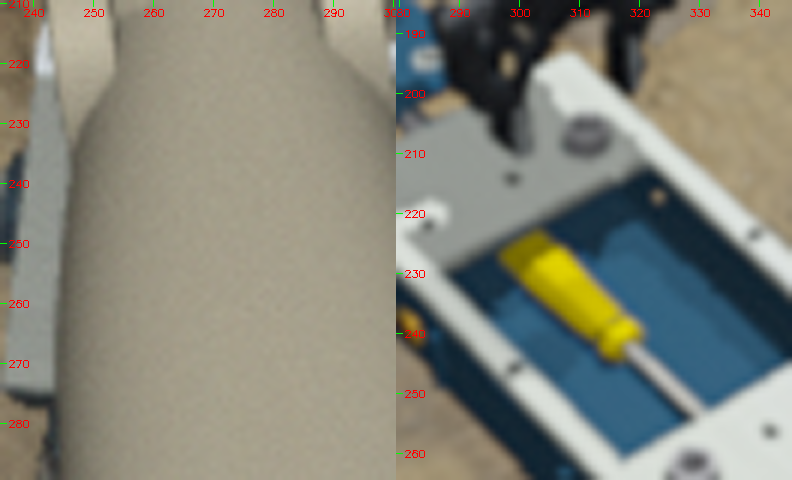

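The scene view shows sleeve 1 seated at (311,207), and the screwdriver has not moved. I'll go down over the handle.

Emit:
nudge_tcp(plan={"deltas": [[0,0,35,0],[0,0,35,0],[0,0,30,0],[0,0,20,0],[0,0,8,0],[0,0,3,0],[0,0,0,0]]})

```text
clock: 16.2
tool_pos: [476.3, 162.0, 19.2]
ee_rot: [3.141, -0.0, 1.552]
contact_force: [0.5, -0.2, -0.5]
finger_gap: 59.8
gripper_force: 0.0
```

Emit:
nudge_tcp(plan={"deltas": [[0,0,0,0],[0,0,0,0],[0,0,0,0],[0,0,0,0],[0,0,0,0],[0,0,0,0],[0,0,0,0]]}, aperture=10, grip_n=30)

```text
clock: 16.9
tool_pos: [476.6, 162.1, 19.9]
ee_rot: [3.139, -0.001, 1.552]
contact_force: [-1.1, -0.3, 6.5]
finger_gap: 24.8
gripper_force: 29.4
```

Emit:
nudge_tcp(plan={"deltas": [[0,0,-4,0],[-10,0,0,0],[-10,0,0,0],[-10,0,0,0],[-10,0,0,0],[-4,0,0,0],[0,0,0,0],[0,0,0,0]]})

```text
clock: 17.7
tool_pos: [475.0, 117.8, 22.8]
ee_rot: [3.142, -0.0, 1.551]
contact_force: [0.2, -1.1, -0.2]
finger_gap: 25.0
gripper_force: 29.7
```

```bash
python3 - <<'E'
from h import *
both("dr2",(235,210,66,80),(270,185,110,110),6)
E
python3 -c "
import cv2;i=cv2.imread('pics/dr2.png');cv2.imwrite('pics/dr2s.png',i[:,396:])"
```

```text
(660, 1056, 3)
```

View pics/dr2s.png

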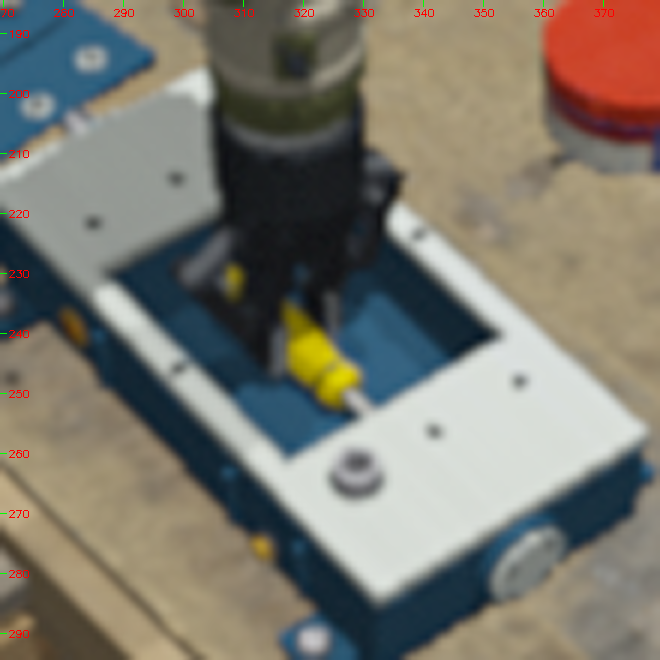

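The screwdriver slid as planned: its collar is at about (325,250), next to the far edge, and the butt is under the opening. I'll lift slowly and let the shaft tilt against the edge.

Emit:
nudge_tcp(plan={"deltas": [[0,0,-10,0],[0,0,-10,0],[0,0,-8,0],[0,0,-6,0],[0,0,-6,0],[0,0,0,0]]})

```text
clock: 18.4
tool_pos: [475.1, 118.1, 63.5]
ee_rot: [3.141, -0.0, 1.551]
contact_force: [0.4, 0.1, -2.1]
finger_gap: 24.9
gripper_force: 29.6
```

Emit:
nudge_tcp(plan={"deltas": [[0,0,-6,0],[0,0,-6,0],[0,0,-6,0],[0,0,0,0]]})

```text
clock: 18.8
tool_pos: [475.4, 118.3, 81.7]
ee_rot: [3.14, -0.001, 1.551]
contact_force: [-0.0, 2.2, -2.5]
finger_gap: 24.9
gripper_force: 29.6
```

Emit:
nudge_tcp(plan={"deltas": [[0,0,-6,0],[0,0,-6,0],[0,0,-6,0],[0,0,0,0]]})

```text
clock: 19.2
tool_pos: [475.5, 118.3, 99.9]
ee_rot: [3.14, -0.001, 1.551]
contact_force: [-0.5, 1.3, -0.8]
finger_gap: 24.6
gripper_force: 29.6
```

Emit:
nudge_tcp(plan={"deltas": [[8,0,-6,0],[10,0,-7,0],[10,0,-8,0],[10,0,-8,0],[10,0,-8,0],[0,0,0,0]]})

```text
clock: 19.8
tool_pos: [477.0, 167.6, 137.5]
ee_rot: [3.138, -0.001, 1.554]
contact_force: [0.0, 0.3, -1.2]
finger_gap: 24.5
gripper_force: 29.6
```

Emit:
nudge_tcp(plan={"deltas": [[10,0,-8,0],[10,0,-8,0],[10,0,-8,0],[10,0,-8,0],[0,0,-8,0],[0,0,0,0]]})

```text
clock: 20.4
tool_pos: [477.3, 206.4, 177.2]
ee_rot: [3.139, -0.0, 1.552]
contact_force: [-0.3, 0.0, -1.5]
finger_gap: 24.8
gripper_force: 29.6
```

```bash
python3 - <<'E'
from h import *
cv2.imwrite("pics/out.png",crop(ctrl.get_image("scene")[:,:,::-1].copy(),240,120,150,180,3))
E
```

```text
(no output)
```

View pics/out.png

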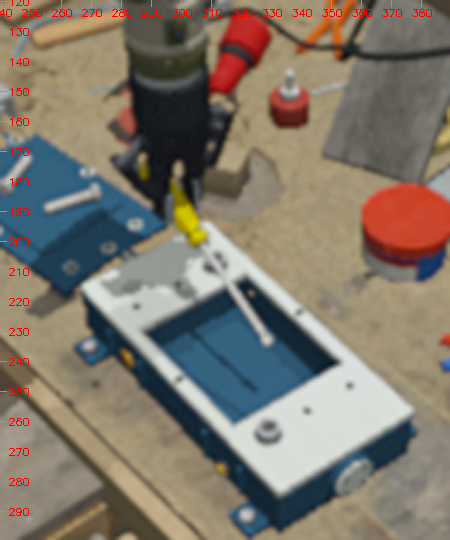

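The screwdriver is free, with its tip seen at about (329,233) above the opening and both sleeves still seated. I'll raise it, centre it over the case and hold.

Emit:
nudge_tcp(plan={"deltas": [[0,0,-15,0],[-10,0,-20,0],[-15,0,-20,0],[-15,0,-20,0],[-10,0,-15,0],[0,0,-10,0],[0,0,-5,0],[0,0,0,0],[0,0,0,0],[0,0,0,0],[0,0,0,0],[0,0,0,0]]}, grip_n=45)

```text
clock: 21.65
tool_pos: [475.4, 156.1, 280.3]
ee_rot: [-3.141, 0.0, 1.552]
contact_force: [0.0, 0.5, -0.7]
finger_gap: 24.4
gripper_force: 46.3
```

```bash
python3 - <<'E'
from h import *
cv2.imwrite("pics/fin.png",crop(ctrl.get_image("scene")[:,:,::-1].copy(),200,110,270,280,2))
o=ctrl.observe();print(np.abs(o["dq"]).max(),o["tool_pos"])
E
```

```text
0.0032269811651544867 [475.48331176 156.03372651 280.4564682 ]
```

View pics/fin.png

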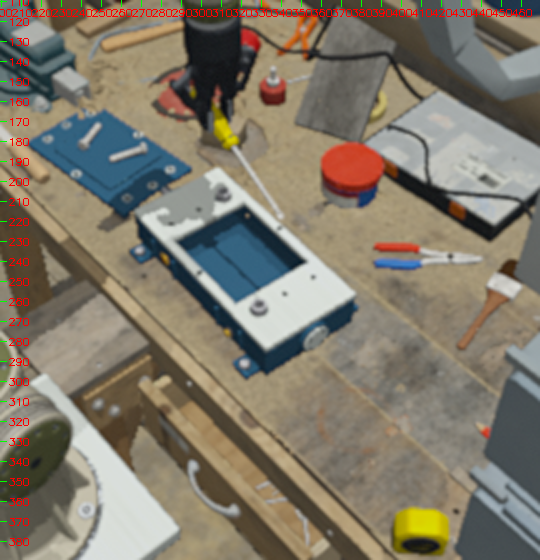

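Both sleeves are seated, and the screwdriver is held still well above the case with its tip at about (340,217). The cover, bolts and tape measure look undisturbed.

```bash
python3 -c "
from plant import ctrl
print(ctrl.finish_job())"
```

```text
the job is handed in; nothing more can be done
None
```

Both sleeves are seated in their bores, and the screwdriver is out and held still in the gripper, well clear above the case; the job was handed in at about 22 s.

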